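# Weigh a batch of cast blanks on the spring balance

## Robot

A 6-joint arm with a two-finger parallel gripper is mounted at the origin on the work surface. World frame = base frame: x ahead of the robot, y to its left, z up, the work surface at z = 0. Lengths are in m, angles in rad, forces in N, time in s.
With the tool pointing down it reaches from about 0.25 to 0.8 m from the base axis. Payload 3.9 kg.
Tool frame: the origin (TCP) lies at the very end of the fingers, on their centre line; the grasp point (between the pads) lies pinch_z behind it (pinch_z is the distance from the TCP to the grasp point, in m); z points along the fingers, y is the line along which they close (so a half turn about z gives the same grasp; the last joint's range is limited). The gripper opens to 85 mm and grips with 20 to 120 N. Pads are 22 mm wide; open, the fingers measure 114 mm over their backs; the gripper's body (76 mm by 85 mm) begins 54 mm behind the grasp point. The pads swing forward as they close: fully open they stand 13 mm farther back than shut.
Start: joints at [1.262, 0.26, -0.138, 1.173, 0, 1.571], TCP at [0.16, 0.5, 0.231] pointing down, gripper open.
Joint ranges: [-2.78, 2.78], [-0.83, 1.72], [-1.28, 1.37], [-1.9, 2.12], [-1.57, 1.48], [-3.14, 3.14]. Speed limits (rad/s): [2.57, 2.57, 3.14, 3.14, 3.14, 3.14].

## Interface

Orientations are given as [roll, pitch, yaw] about the fixed x, y, z axes, in that order (R = Rz(yaw) Ry(pitch) Rx(roll)).
In Python, from rig import observe, get_image, sign_off, look_for, pinch_z gives the robot as it stands.
- The arm moves only by the tool jog_arm, never from a script. Its argument "motion" is a list of rows, each an object with "offset": the shift along the tool's x, y, z as a fraction of full scale, a list of three; "rot": the turn, a rotation vector about the tool's x, y, z as a fraction of full scale, a list of three; "hand": the gripper's target within -1 to 1 (fully open at 1, half-way at 0, shut at -1). A call has 1 to 12 rows; each row shifts and turns the commanded pose from where the row before left it, along the tool's axes as they then stand; what a row does not reach is not made up. Full scale, the value 1, is 20 mm for a shift and 10 degrees for a turn. A row lasts 1/8 s, in which the tool goes at most 62.5 mm and 10.7 degrees, less where a joint would pass 70% of its speed; a pose out of reach is approached as far as the arm can. A call with a number of a shift or a turn outside -1 to 1 is refused whole. A call with a gripper value outside its range is refused whole. The fingers move at their own pace and stop on an object; the grip force is fixed at half the most. Time passes only in rows, so rows that do not move let the fingers close. It gives the time, the measured TCP pose, the force, the opening and the grip force at its end, in the units of the state.
- observe(): the state, without advancing time (a new reading comes with each control period).
- get_image(name): name is "scene" or "side" or "wrist"; returns a dict with "img" (400x640x3 uint8, blue, green, red), "vertical_fov" (degrees; the focal length in pixels is half the picture's height over the tangent of half this angle, whatever the lens; pixels are square), "cx", "cy" (the principal point, pixels), "T" (4x4, takes a point from camera to world coordinates). Camera axes: x right, y up, looking along -z (the intrinsics and any distortion apply to the point x, -y, -z); pixel columns grow to the right and rows downward; lengths in m; the calibration is good to about 2 mm. The wrist camera is an equidistant fisheye: a pixel r from the principal point sees the ray r / f radians off the axis. A picture is of the moment at which its call begins. There is no depth.
- sign_off(): hands the job in; it is judged then, once.
Trained networks look in a picture, given as the dict that the camera call returned (one of the last four; its "shot" number tells which), for a name from the list of things; names that differ only in an ending like _2 or _b are one class to them, and where a whole thing is asked for, a point or a joint stands for the part that bears it (a point fixed in the world has none). Each returns a list of dicts, best first, with "score" (0 to 1); they miss things now and then, are a little off and sometimes report something else, mostly with a low value. They report only what shows in the picture. A call takes as long as a camera call. They do not tell look-alikes from the thing itself.
- look_for(picture, query): "rect" ([left, top, right, bottom] in pixels, round what is visible of it).
The state is a dict: "time_s": time; "q": joint angles; "joint_velocities": joint speeds; "joint_torque": joint torques, N m; "ee_pos": TCP position; "ee_rot": TCP orientation; "force": force on the tool from outside, world axes, zero at the start; "torque": the same for the moment, N m; "grip_width": opening from 0.0 (shut) to 1.0 (fully open); "finger_force": force on a finger pad.
Only numpy, scipy, OpenCV 4.12 (cv2) and the standard library are available. Lean on these libraries where they do the work, as an engineer would, in place of code of your own. Each camera call takes 0.05 s, during which the arm holds its last target. There are 200 camera calls.

## Task

Raise the rear bar of the green tipping tray so that all three aluminium blanks slide off into the blue pail, then hang the loaded pail by its bail on the hook of the spring balance. Let the sprung hook take the weight gradually as it dips, never dropping the load onto it, and leave the pail hanging there free and at rest with all three blanks in it. Do not knock the standing grey-green grinding wheel about.

Things in the scene. Friction and masses are not known exactly. Their poses are not given: they have to be found in the camera images.
- tip_stand: Fixed grey stand of the tipping tray. Origin on the table under the hinge; its +x is the direction in which the tray tips (towards the pail), +z up. A 4 mm thick base plate reaches from x = -170 to +165 mm, 150 mm wide, under the pail too, ending in a fence, 19 mm above the table, behind the pail.
- tray_hinge (a point): Point on the hinge axis of the green tray, midway across, 110 mm above the table; the axis lies along the stand's y. Tray floor (4 mm thick, on the hinge's level) 120 mm long, from 5 mm ahead of the hinge to 115 mm behind it, 108 mm wide inside; walls 26 mm high at sides and rear, open at the front.
- tip_tray (a joint): Tilt of the tray in rad: 0 = level, positive = rear raised and open front lip pointing down to the pail; end stop 1.05. At 0.4 the blanks do not move yet, by 0.9 they slide off quickly. Raising takes under 6 N at the bar. The hinge is damped: let go, the tray sinks back level by itself in 1 to 2 s.
- tray_bar (a point): Middle of the black round bar (12 mm thick, 90 mm free length along the stand's y) to raise the tray by. Level, it is 155 mm behind the hinge and 54 mm above it, 40 mm behind the rear wall, whose top is 28 mm lower. It moves on a circle about the hinge. Gripped from above (fingers closing along the stand's x), it turns between the fingers, so the hand can stay upright.
- blank0: Cast aluminium blank, a bar 70 x 24 x 18 mm with rounded edges and a small 6 mm boss on top, 60 to 130 g. Origin at the middle of its underside, x along it. It starts in the tray, lengthways to the tipping direction.
- blank1: Second blank, alike.
- blank2: Third blank, alike.
- pail: Loose blue open box, 140 (x) x 124 (y) x 80 mm high, walls 4 mm, 0.3 to 0.45 kg; origin under its floor's middle. Starts on the base plate, 8 mm beyond the tray's lip, x along the tipping direction; lift straight up. Fixed 8 mm steel bail in its y-z plane: uprights at y = +-58 mm to 150 mm height, then two sloping bars to an apex at 200 mm. May hang either way round.
- pail_tab (a point): Grip point on the black upright tab on the bail's apex, 24 mm wide (x), 12 mm thick (y), from 202 to 246 mm above the pail's underside; the point is at 228 mm, on the pail's axis. Take it from above with the fingers closing along the pail's y, so that the hook, coming in along the pail's x, passes between them.
- bail_seat (a point): Point 189.5 mm above the pail's underside on its axis, under the bail's apex, where the centre line of the hook's bar lies when the pail hangs.
- scale: Fixed spring balance: base plate 150 x 160 mm, 14 mm thick, from 45 mm before to 105 mm behind the column; grey column 52 mm thick (orange collar 58 mm), 167 mm high. Origin on the table on the column's axis. The hook's open end points to its -x.
- scale_hook (a joint): Dip of the sprung hook in m: near 0 unloaded, positive = down, end stop 0.06. Stiffness 220 N/m (about 45 mm per kg), lightly damped: it bobs for about a second. The loaded pail makes it dip 20 to 38 mm.
- hook_seat (a point): Lowest point of the hook's 8 mm round bar (on its centre line), where the bail is to hang: 130 mm to the -x side of the column, 250 mm above the table with no load. Moves with the hook. From here the bar rises to 275 mm height towards the column (50 mm from it), then goes down into it.
- hook_point (a point): The hook's upturned end (centre of the round end, radius 4 mm): 38 mm beyond the seat (to -x), 26 mm higher than the seat. The bail's apex has to pass over it, coming from the -x side along the scale's x, the pail's x along the scale's x.
- wheel_grey: Dark grey-green grinding wheel, 100 mm across, on a spiked mandrel, standing, 94 mm high. Bystander.
Not all that is in view belongs to the job. Leave any red look-alike of the pail alone.

How it is judged:
On the way, in this order (a step that is already met when the one before it is completed fails the run):
1. the tray is tipped (by more than 0.42 rad) (value of joint tip_tray above 0.42 rad).
2. all three blanks lie inside the pail (x of blank0 in the frame of pail between -0.066 and 0.066 m and y of blank0 in the frame of pail between -0.058 and 0.058 m and z of blank0 in the frame of pail between -0.005 and 0.078 m and x of blank1 in the frame of pail between -0.066 and 0.066 m and y of blank1 in the frame of pail between -0.058 and 0.058 m and z of blank1 in the frame of pail between -0.005 and 0.078 m and x of blank2 in the frame of pail between -0.066 and 0.066 m and y of blank2 in the frame of pail between -0.058 and 0.058 m and z of blank2 in the frame of pail between -0.005 and 0.078 m), for 0.3 s.
3. the pail hangs on the hook, which has dipped under it (all of step 2 and distance between bail_seat and hook_seat below 0.03 m and value of joint scale_hook above 0.015 m and height (world z) of pail above 0.01 m), for 0.3 s.
At the end, for the whole second after the job is handed in: The pail hangs by its bail on the hook (bail_seat within 30 mm of hook_seat), underside over 10 mm above the table, the hook dipped over 15 mm and at rest (under 0.03 m/s), the pail still (under 0.06 m/s) and within 0.35 rad of upright, all three blanks inside it (all of step 3 and velocity of joint scale_hook between -0.03 and 0.03 m/s and linear speed of pail below 0.06 m/s and angle between pail's own z axis and vertical below 0.35 rad); the robot touches nothing.
It fails at once if the load is dropped onto the hook (the hook dips faster than 0.3 m/s) (velocity of joint scale_hook above 0.3 m/s).
It fails at once if the standing grey-green grinding wheel is displaced by more than 40 mm (distance of wheel_grey from where it was at the start of the episode above 0.04 m).
It also fails if it takes over 64 s, if anything falls off the work surface, if the arm or the gripper's body presses on something with over 40 N, if the wrist force passes 120 N, or if a joint passes its speed limit or range.

## Working session

There is one attempt and no reset: what is moved stays moved. The work goes in short steps, Python scripts to look and compute and a tool call to move; the robot and the scene stay as the last step left them, time stands still between calls to the robot, and variables do not carry over. Pictures are saved under pics/ and viewed, at most 10 in all, crops included, and the job is handed in when it is done.

Besides the shell and the picture viewer there is one more tool, called after "Request:" by a JSON object that holds its "name" and its "arguments", one argument or row to a line. jog_arm: Moves the arm, as the interface text tells. Shift numbers are shares of 20 mm and turn numbers shares of 10 degrees, none past 1 either way. Its arguments: {"type":"object","properties":{"motion":{"type":"array"}},"required":["motion"]}

```bash
mkdir -p pics; cat > h.py <<'E'
import numpy as np,cv2
from rig import *
def proj(p,P):
    T=np.array(p["T"]);P=np.atleast_2d(P);c=(P-T[:3,3])@T[:3,:3]
    f=200/np.tan(np.radians(p["vertical_fov"])/2)
    x,y,z=c[:,0],-c[:,1],-c[:,2]
    return np.c_[p["cx"]+f*x/z,p["cy"]+f*y/z]
def ray(p,uv):
    T=np.array(p["T"]);f=200/np.tan(np.radians(p["vertical_fov"])/2)
    d=np.array([(uv[0]-p["cx"])/f,-(uv[1]-p["cy"])/f,-1]);return T[:3,3],T[:3,:3]@d
def atz(p,uv,z):
    o,d=ray(p,uv);return o+d*(z-o[2])/d[2]
E
python3 - <<'E'
from h import *
s=observe();print(s["ee_pos"],s["ee_rot"],pinch_z)
for n in("scene","side"):
    p=get_image(n);cv2.imwrite(f"pics/{n}0.png",p["img"]);print(n,[k for k in p],p["vertical_fov"],p["cx"],p["cy"],np.round(p["T"],3).tolist())
    for q in("tray_bar","pail","pail_tab","scale","hook_seat","hook_point","wheel_grey","tip_stand","tip_tray"):
        print(q,[(np.round(r["rect"]).astype(int).tolist(),round(r["score"],2)) for r in look_for(p,q)[:3]])
E
```

```text
[0.15934949 0.49952129 0.23047104] [-3.13966866e+00  5.67438505e-06  2.83277583e+00] 0.0187
scene ['img', 'vertical_fov', 'cx', 'cy', 'T', 'shot'] 43.17877355717274 315.26615408667413 199.4866099828094 [[-0.862, -0.437, 0.257, 0.785], [0.506, -0.749, 0.428, 0.55], [0.005, 0.499, 0.867, 1.269], [0.0, 0.0, 0.0, 1.0]]
tray_bar [([313, 236, 391, 307], 0.6)]
pail [([278, 198, 346, 273], 0.82), ([427, 237, 497, 306], 0.82), ([313, 233, 393, 306], 0.56)]
pail_tab [([278, 197, 347, 274], 0.69), ([424, 234, 494, 306], 0.66)]
scale [([149, 123, 233, 216], 0.95), ([206, 242, 245, 276], 0.2)]
hook_seat [([166, 117, 233, 154], 0.88)]
hook_point [([162, 125, 231, 155], 0.81)]
wheel_grey [([207, 240, 247, 276], 0.75)]
tip_stand [([274, 234, 394, 336], 0.71), ([336, 255, 357, 280], 0.57)]
tip_tray [([311, 234, 389, 306], 0.69)]
side ['img', 'vertical_fov', 'cx', 'cy', 'T', 'shot'] 52.01907456177155 315.97354795602365 199.79633471597276 [[0.827, 0.318, -0.464, 0.009], [-0.562, 0.438, -0.701, -0.666], [-0.019, 0.841, 0.541, 0.69], [0.0, 0.0, 0.0, 1.0]]
tray_bar [([251, 147, 315, 205], 0.91), ([288, 160, 356, 266], 0.36)]
pail [([151, 150, 211, 247], 0.79), ([286, 158, 357, 262], 0.6)]
pail_tab [([285, 156, 358, 259], 0.93), ([150, 149, 212, 246], 0.85), ([428, 179, 512, 242], 0.75)]
scale [([433, 181, 544, 311], 0.94)]
hook_seat [([429, 181, 510, 227], 0.6)]
hook_point [([425, 180, 511, 243], 0.93)]
wheel_grey [([383, 199, 419, 226], 0.83)]
tip_stand [([248, 148, 359, 270], 0.77)]
tip_tray [([248, 147, 314, 203], 0.6)]
```

View pics/scene0.png

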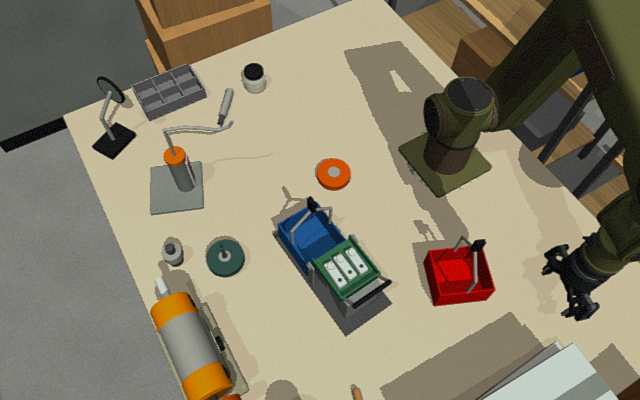

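View pics/side0.png

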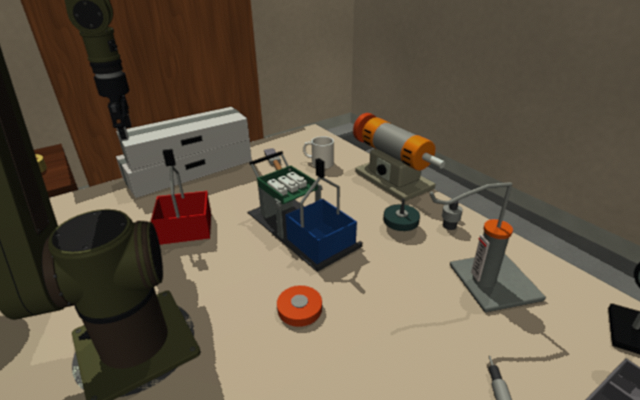

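Scene view: blue pail at (312,238) with its tab at (312,203), and the tray bar at (373,292). The red look-alike is at (460,270), the scale collar at (176,156), the hook tip near (230,124) and the wheel at (225,257). Pail candidates are blue (312,238) and red (460,270), and the description picks the blue one beside the green tray. One close crop to check that.

```bash
python3 - <<'E'
import cv2,numpy as np
a=cv2.imread("pics/scene0.png");b=cv2.imread("pics/side0.png")
c=lambda i,x,y,w=134,h=100:cv2.resize(i[y:y+h,x:x+w],(400,300),interpolation=cv2.INTER_CUBIC)
cv2.imwrite("pics/crop1.png",np.vstack([np.hstack([c(a,268,192,200,150),c(a,140,100)]),np.hstack([c(b,240,145),c(b,425,165)])]))
E
```

```text
(no output)
```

View pics/crop1.png

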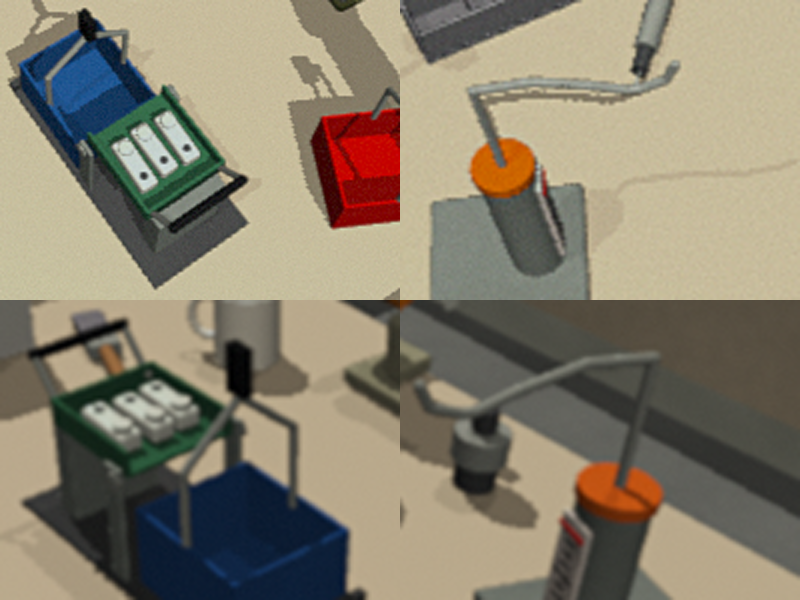

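Blue pail confirmed: it stands beyond the open front of the green tray, and the red one stands apart. The pixel positions come from these crops. Now fit the stand and scale poses.

```bash
python3 - <<'E'
from h import *
from scipy.optimize import least_squares
A=get_image("scene");B=get_image("side")
def fit(pts,x0):
    def W(v,P):
        c,s=np.cos(v[2]),np.sin(v[2]);P=np.array(P,float);return np.c_[v[0]+c*P[:,0]-s*P[:,1],v[1]+s*P[:,0]+c*P[:,1],P[:,2]]
    def r(v):return np.concatenate([(proj(p,W(v,[P]))[0]-uv) for p,P,uv in pts])
    s=least_squares(r,x0,loss="soft_l1");print(np.round(s.x,4),np.round(r(s.x).reshape(-1,2),1).tolist());return s.x
b=atz(A,(372,293.5),.164);t=atz(A,(312,204.5),.232);print(b,t)
yaw=np.arctan2(*(t-b)[1::-1]);
# bar ends: +y left of +x
pail=8+5+70  # hinge->pail axis mm
pts=[(A,(-.155,0,.164),(372,293.5)),(B,(-.155,0,.164),(266.6,157.8)),(A,(.083,0,.232),(312,204.5)),(B,(.083,0,.228),(320.1,168.5))]
v=fit(pts,[*(b[:2]+t[:2])/2,yaw])
for u in((354,304.5),(389.5,282.5)):print("barend",atz(A,u,.164))
col=atz(A,(174.5,155.6),.167);tip=atz(A,(232.1,122.1),.276);print(col,tip)
d=col-tip
pts=[(A,(0,0,.167),(174.5,155.6)),(B,(0,0,.167),(498,227)),(A,(-.168,0,.276),(232.1,122.1)),(B,(-.168,0,.276),(431.7,193.5)),(A,(-.13,0,.25),(218.7,130.2))]
w=fit(pts,[*col[:2],np.arctan2(d[1],d[0])])
for n,P in(("A",A),("B",B)):
  for q in((-.05,0,.275),(-.13,0,.25)):
    c,s=np.cos(w[2]),np.sin(w[2]);print(n,q,proj(P,[w[0]+c*q[0],w[1]+s*q[0],q[2]]))
for n,v0,xs in(("bar",v,-.155),("tab",v,.083),("seat",w,-.13),("point",w,-.168)):
  print(n,v0[0]+np.cos(v0[2])*xs,v0[1]+np.sin(v0[2])*xs)
wa=look_for(A,"wheel_grey")[0]["rect"];print("wheel",atz(A,((wa[0]+wa[2])/2,(wa[1]+wa[3])/2),.05))
E
```

```text
[0.47127709 0.28292732 0.164     ] [0.4914221  0.04607156 0.232     ]
[ 0.4846  0.1278 -1.4846] [[-0.2, -0.3], [-0.1, -0.3], [-0.3, -0.2], [-0.5, -0.9]]
barend [0.52063375 0.28397834 0.164     ]
barend [0.42176658 0.28126948 0.164     ]
[ 0.71213899 -0.29656057  0.167     ] [ 0.55697705 -0.23510462  0.276     ]
[ 0.7121 -0.2986 -0.3766] [[-0.3, -0.5], [0.1, -1.0], [0.1, -0.6], [-0.4, -0.9], [-0.2, -0.4]]
A (-0.05, 0, 0.275) [[184.35883688 127.37606038]]
A (-0.13, 0, 0.25) [[218.54123752 129.7628756 ]]
B (-0.05, 0, 0.275) [[487.27950417 185.07384727]]
B (-0.13, 0, 0.25) [[447.60163393 201.35512811]]
bar 0.47127766652858666 0.28223587243489623
tab 0.4917581089754383 0.04511870418851806
seat 0.5911912404184112 -0.2507474814807906
point 0.5558538099571257 -0.2367737200546817
wheel [ 0.71568847 -0.01714066  0.05      ]
```

Both fits are good to about 1 px. I'll rise, turn and travel to above the bar.

Request:
{"name": "jog_arm", "arguments": {
  "motion": [
    {"offset": [0,0,-1],"rot": [0,0,-0.75],"hand": 0},
    {"offset": [0,0,-1],"rot": [0,0,-0.75],"hand": 0},
    {"offset": [0,0,-1],"rot": [0,0,-0.76],"hand": 0},
    {"offset": [-0.97,-0.81,0],"rot": [0,0,0],"hand": 0},
    {"offset": [-0.97,-0.81,0],"rot": [0,0,0],"hand": 0},
    {"offset": [-0.97,-0.81,0],"rot": [0,0,0],"hand": 0},
    {"offset": [-0.97,-0.81,0],"rot": [0,0,0],"hand": 0},
    {"offset": [-0.97,-0.81,0],"rot": [0,0,0],"hand": 0},
    {"offset": [-0.97,-0.81,0],"rot": [0,0,0],"hand": 0},
    {"offset": [-0.97,-0.81,0],"rot": [0,0,0],"hand": 0},
    {"offset": [-0.97,-0.81,0],"rot": [0,0,0],"hand": 0},
    {"offset": [-0.97,-0.81,0],"rot": [0,0,0],"hand": 0}
  ]
}}

```text
time_s: 2.65
ee_pos: [0.3466, 0.3693, 0.2913]
ee_rot: [3.142, 0.0, -3.056]
force: [-0.1, 0.2, -0.2]
grip_width: 0.495
finger_force: 0.0
```

Request:
{"name": "jog_arm", "arguments": {
  "motion": [
    {"offset": [-0.97,-0.81,0.5],"rot": [0,0,0],"hand": 0},
    {"offset": [-0.97,-0.81,0.5],"rot": [0,0,0],"hand": 0},
    {"offset": [-0.97,-0.81,0.5],"rot": [0,0,0],"hand": 0},
    {"offset": [-0.97,-0.81,0.5],"rot": [0,0,0],"hand": 0},
    {"offset": [-0.97,-0.81,0.5],"rot": [0,0,0],"hand": 0},
    {"offset": [-0.97,-0.81,0.5],"rot": [0,0,0],"hand": 0},
    {"offset": [0,0,0.5],"rot": [0,0,0],"hand": 0},
    {"offset": [0,0,0],"rot": [0,0,0],"hand": 0}
  ]
}}

```text
time_s: 3.65
ee_pos: [0.4692, 0.2827, 0.2204]
ee_rot: [-3.141, -0.002, -3.056]
force: [-0.8, 0.1, 0.6]
grip_width: 0.501
finger_force: 0.0
```

```bash
python3 - <<'E'
from h import *
s=observe();print(s["time_s"],s["ee_pos"],s["ee_rot"],s["q"],s["grip_width"],s["force"])
A=get_image("scene");B=get_image("side")
c=lambda i,x,y,w=134,h=100:cv2.resize(i[y:y+h,x:x+w],(400,300),interpolation=cv2.INTER_CUBIC)
cv2.imwrite("pics/c2.png",np.hstack([c(A["img"],300,220),c(B["img"],215,100)]))
E
```

```text
3.65 [0.4692395  0.28271699 0.22037385] [-3.14098356e+00 -2.35473536e-03 -3.05602869e+00] [ 5.41968813e-01  3.05582912e-01 -1.02334572e-01  1.16526100e+00
  4.91039169e-04  4.56403551e-01] 0.5005819009947793 [-0.78059794  0.06401255  0.62144284]
```

View pics/c2.png

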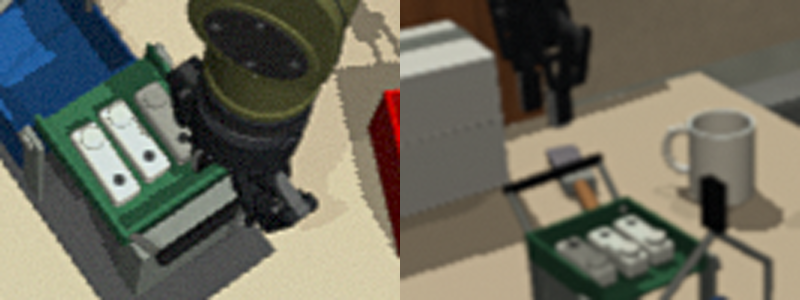

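The hand is above the bar, with the blanks still in the tray. Descend and close.

Request:
{"name": "jog_arm", "arguments": {
  "motion": [
    {"offset": [0,0,0.93],"rot": [0,0,0],"hand": 0},
    {"offset": [0,0,0.93],"rot": [0,0,0],"hand": 0},
    {"offset": [0,0,0.93],"rot": [0,0,0],"hand": 0},
    {"offset": [0,0,0.93],"rot": [0,0,0],"hand": 0},
    {"offset": [0,0,0],"rot": [0,0,0],"hand": -1},
    {"offset": [0,0,0],"rot": [0,0,0],"hand": -1},
    {"offset": [0,0,0],"rot": [0,0,0],"hand": -1},
    {"offset": [0,0,0],"rot": [0,0,0],"hand": -1}
  ]
}}

```text
time_s: 4.75
ee_pos: [0.4698, 0.2849, 0.148]
ee_rot: [3.137, -0.0, -3.055]
force: [-3.2, 4.2, -1.1]
grip_width: 0.112
finger_force: 58.4
```

```bash
python3 - <<'E'
import numpy as np
th=np.r_[np.linspace(0,.42,6),np.linspace(.47,.97,11)]
x=-155*np.cos(th)+54*np.sin(th);z=155*np.sin(th)+54*np.cos(th)
for t,a,b in zip(th[1:],np.diff(x)/20,np.diff(z)/20):print(round(t,2),round(-a,2),round(-b,2))
E
```

```text
0.08 -0.25 -0.64
0.17 -0.31 -0.62
0.25 -0.36 -0.59
0.34 -0.41 -0.56
0.42 -0.45 -0.52
0.47 -0.29 -0.29
0.52 -0.3 -0.28
0.57 -0.32 -0.26
0.62 -0.33 -0.25
0.67 -0.34 -0.23
0.72 -0.35 -0.21
0.77 -0.36 -0.19
0.82 -0.37 -0.17
0.87 -0.38 -0.16
0.92 -0.39 -0.14
0.97 -0.39 -0.12
```

Request:
{"name": "jog_arm", "arguments": {
  "motion": [
    {"offset": [0,-0.25,-0.64],"rot": [0,0,0],"hand": -1},
    {"offset": [0,-0.31,-0.62],"rot": [0,0,0],"hand": -1},
    {"offset": [0,-0.36,-0.59],"rot": [0,0,0],"hand": -1},
    {"offset": [0,-0.41,-0.56],"rot": [0,0,0],"hand": -1},
    {"offset": [0,-0.45,-0.52],"rot": [0,0,0],"hand": -1},
    {"offset": [0,-0.29,-0.29],"rot": [0,0,0],"hand": -1},
    {"offset": [0,-0.3,-0.28],"rot": [0,0,0],"hand": -1},
    {"offset": [0,-0.32,-0.26],"rot": [0,0,0],"hand": -1},
    {"offset": [0,-0.33,-0.25],"rot": [0,0,0],"hand": -1}
  ]
}}

```text
time_s: 5.88
ee_pos: [0.4741, 0.2266, 0.2296]
ee_rot: [3.132, -0.0, -3.054]
force: [-6.7, 7.4, 5.6]
grip_width: 0.108
finger_force: 58.4
```

Request:
{"name": "jog_arm", "arguments": {
  "motion": [
    {"offset": [0,-0.34,-0.23],"rot": [0,0,0],"hand": -1},
    {"offset": [0,-0.35,-0.21],"rot": [0,0,0],"hand": -1},
    {"offset": [0,-0.36,-0.19],"rot": [0,0,0],"hand": -1},
    {"offset": [0,-0.37,-0.17],"rot": [0,0,0],"hand": -1},
    {"offset": [0,-0.38,-0.16],"rot": [0,0,0],"hand": -1},
    {"offset": [0,-0.39,-0.14],"rot": [0,0,0],"hand": -1},
    {"offset": [0,-0.2,-0.06],"rot": [0,0,0],"hand": -1},
    {"offset": [0,0,0],"rot": [0,0,0],"hand": -1},
    {"offset": [0,0,0],"rot": [0,0,0],"hand": -1},
    {"offset": [0,0,0],"rot": [0,0,0],"hand": -1},
    {"offset": [0,0,0],"rot": [0,0,0],"hand": -1}
  ]
}}

```text
time_s: 7.25
ee_pos: [0.478, 0.1785, 0.2542]
ee_rot: [3.133, 0.001, -3.055]
force: [-9.0, 6.8, 14.1]
grip_width: 0.113
finger_force: 61.7
```

```bash
python3 - <<'E'
from h import *
A=get_image("scene");B=get_image("side")
c=lambda i,x,y,w=134,h=100:cv2.resize(i[y:y+h,x:x+w],(400,300),interpolation=cv2.INTER_CUBIC)
cv2.imwrite("pics/c3.png",np.hstack([c(A["img"],260,190),c(B["img"],245,145)]))
E
```

```text
(no output)
```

View pics/c3.png

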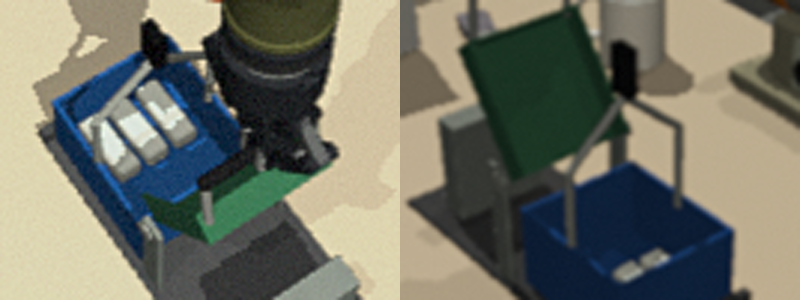

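All three blanks lie in the blue pail, at about (140,125) in the left half of the crop. Lower the tray, let go and rise.

Request:
{"name": "jog_arm", "arguments": {
  "motion": [
    {"offset": [0,0.59,0.2],"rot": [0,0,0],"hand": -1},
    {"offset": [0,0.75,0.33],"rot": [0,0,0],"hand": -1},
    {"offset": [0,0.71,0.4],"rot": [0,0,0],"hand": -1},
    {"offset": [0,0.69,0.44],"rot": [0,0,0],"hand": -1},
    {"offset": [0,0.65,0.51],"rot": [0,0,0],"hand": -1},
    {"offset": [0,0.62,0.54],"rot": [0,0,0],"hand": -1},
    {"offset": [0,0.29,0.29],"rot": [0,0,0],"hand": -1},
    {"offset": [0,0.45,0.52],"rot": [0,0,0],"hand": -1},
    {"offset": [0,0.41,0.56],"rot": [0,0,0],"hand": -1},
    {"offset": [0,0.36,0.59],"rot": [0,0,0],"hand": -1},
    {"offset": [0,0.31,0.62],"rot": [0,0,0],"hand": -1},
    {"offset": [0,0.25,0.64],"rot": [0,0,0],"hand": -1}
  ]
}}

```text
time_s: 8.85
ee_pos: [0.4716, 0.2855, 0.1473]
ee_rot: [-3.119, 0.01, -3.061]
force: [-9.1, -45.7, 73.9]
grip_width: 0.111
finger_force: 74.0
```

Request:
{"name": "jog_arm", "arguments": {
  "motion": [
    {"offset": [0,0,0],"rot": [0,0,0],"hand": 0},
    {"offset": [0,0,0],"rot": [0,0,0],"hand": 0},
    {"offset": [0,0,0],"rot": [0,0,0],"hand": 0},
    {"offset": [0,0,-1],"rot": [0,0,0],"hand": 0},
    {"offset": [0,0,-1],"rot": [0,0,0],"hand": 0},
    {"offset": [0,0,-1],"rot": [0,0,0],"hand": 0},
    {"offset": [0,0,-1],"rot": [0,0,0],"hand": 0},
    {"offset": [0,0,-1],"rot": [0,0,1],"hand": 0},
    {"offset": [0,0,-1],"rot": [0,0,1],"hand": 0},
    {"offset": [0,0,-1],"rot": [0,0,1],"hand": 0},
    {"offset": [0,0,0],"rot": [0,0,0],"hand": 0}
  ]
}}

```text
time_s: 10.22
ee_pos: [0.4701, 0.2976, 0.2782]
ee_rot: [3.139, 0.001, 2.706]
force: [-0.4, 0.8, -0.3]
grip_width: 0.504
finger_force: 0.0
```

```bash
python3 - <<'E'
from h import *
s=observe();print(s["ee_pos"],s["ee_rot"],s["force"])
A=get_image("scene");B=get_image("side")
c=lambda i,x,y,w=134,h=100:cv2.resize(i[y:y+h,x:x+w],(400,300),interpolation=cv2.INTER_CUBIC)
cv2.imwrite("pics/c4.png",np.hstack([c(A["img"],260,180),c(B["img"],245,145)]))
E
```

```text
[0.47007616 0.2976435  0.27816377] [3.13883667e+00 1.02971933e-03 2.70646222e+00] [-0.35024028  0.81126537 -0.29981738]
```

View pics/c4.png

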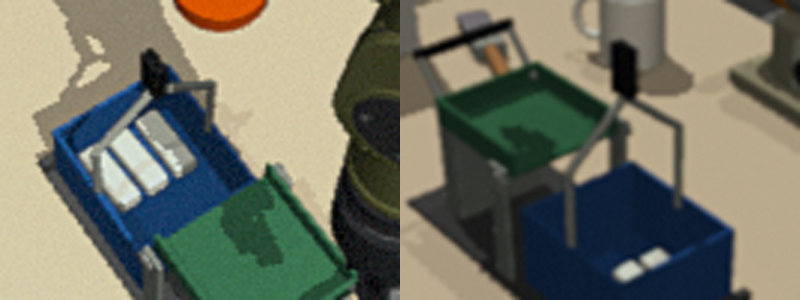

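The pail has not moved: its tab is still at (311.6,204) in scene. The tray is level and empty. Turn to the pail's y and go above the tab.

Request:
{"name": "jog_arm", "arguments": {
  "motion": [
    {"offset": [0,0,-0.5],"rot": [0,0,1],"hand": 0},
    {"offset": [0,0,-0.5],"rot": [0,0,1],"hand": 0},
    {"offset": [0,0,0],"rot": [0,0,1],"hand": 0},
    {"offset": [0,0,0],"rot": [0,0,1],"hand": 0},
    {"offset": [0,0,0],"rot": [0,0,1],"hand": 0},
    {"offset": [0,0,0],"rot": [0,0,1],"hand": 0},
    {"offset": [-0.97,0,0],"rot": [0,0,0],"hand": 0},
    {"offset": [-0.97,0,0],"rot": [0,0,0],"hand": 0},
    {"offset": [-0.97,0,0],"rot": [0,0,0],"hand": 0},
    {"offset": [-0.97,0,0],"rot": [0,0,0],"hand": 0},
    {"offset": [-0.97,0,0],"rot": [0,0,0],"hand": 0},
    {"offset": [-0.97,0,0],"rot": [0,0,0],"hand": 0}
  ]
}}

```text
time_s: 11.82
ee_pos: [0.4792, 0.1789, 0.2976]
ee_rot: [3.141, -0.0, 1.656]
force: [0.2, 0.0, 0.1]
grip_width: 0.504
finger_force: 0.0
```

Request:
{"name": "jog_arm", "arguments": {
  "motion": [
    {"offset": [-0.97,0,0],"rot": [0,0,0],"hand": 0},
    {"offset": [-0.97,0,0],"rot": [0,0,0],"hand": 0},
    {"offset": [-0.97,0,0],"rot": [0,0,0],"hand": 0},
    {"offset": [-0.97,0,0],"rot": [0,0,0],"hand": 0},
    {"offset": [-0.97,0,0],"rot": [0,0,0],"hand": 0},
    {"offset": [-0.97,0,0],"rot": [0,0,0],"hand": 0},
    {"offset": [-0.97,0,0],"rot": [0,0,0],"hand": 0},
    {"offset": [0,0,0],"rot": [0,0,0],"hand": 0},
    {"offset": [0,0,0],"rot": [0,0,0],"hand": 0}
  ]
}}

```text
time_s: 12.95
ee_pos: [0.4906, 0.0451, 0.2975]
ee_rot: [-3.142, -0.0, 1.656]
force: [0.7, -0.3, 0.4]
grip_width: 0.499
finger_force: 0.0
```

Request:
{"name": "jog_arm", "arguments": {
  "motion": [
    {"offset": [0,0.06,0.84],"rot": [0,0,0],"hand": 0},
    {"offset": [0,0,0.84],"rot": [0,0,0],"hand": 0},
    {"offset": [0,0,0.84],"rot": [0,0,0],"hand": 0},
    {"offset": [0,0,0.84],"rot": [0,0,0],"hand": 0},
    {"offset": [0,0,0.84],"rot": [0,0,0],"hand": 0},
    {"offset": [0,0,0],"rot": [0,0,0],"hand": -1},
    {"offset": [0,0,0],"rot": [0,0,0],"hand": -1},
    {"offset": [0,0,0],"rot": [0,0,0],"hand": -1},
    {"offset": [0,0,0],"rot": [0,0,0],"hand": -1},
    {"offset": [0,0,0],"rot": [0,0,0],"hand": -1}
  ]
}}

```text
time_s: 14.2
ee_pos: [0.492, 0.0455, 0.2139]
ee_rot: [3.141, -0.001, 1.657]
force: [-0.4, 1.7, -0.1]
grip_width: 0.133
finger_force: 59.8
```

Tab gripped at about 11 mm. Lift straight up gently.

Request:
{"name": "jog_arm", "arguments": {
  "motion": [
    {"offset": [0,0,-0.2],"rot": [0,0,0],"hand": -1},
    {"offset": [0,0,-0.4],"rot": [0,0,0],"hand": -1},
    {"offset": [0,0,-0.6],"rot": [0,0,0],"hand": -1},
    {"offset": [0,0,-0.7],"rot": [0,0,0],"hand": -1},
    {"offset": [0,0,-0.8],"rot": [0,0,0],"hand": -1},
    {"offset": [0,0,-0.8],"rot": [0,0,0],"hand": -1},
    {"offset": [0,0,-0.8],"rot": [0,0,0],"hand": -1},
    {"offset": [0,0,-0.7],"rot": [0,0,0],"hand": -1},
    {"offset": [0,0,-0.6],"rot": [0,0,0],"hand": -1},
    {"offset": [0,0,-0.2],"rot": [0,0,0],"hand": -1}
  ]
}}

```text
time_s: 15.45
ee_pos: [0.4924, 0.0451, 0.3305]
ee_rot: [3.14, 0.0, 1.656]
force: [0.2, -1.0, -5.5]
grip_width: 0.13
finger_force: 58.9
```

Request:
{"name": "jog_arm", "arguments": {
  "motion": [
    {"offset": [-0.3,-0.05,0],"rot": [0,0,0],"hand": -1},
    {"offset": [-0.6,-0.1,0],"rot": [0,0,0],"hand": -1},
    {"offset": [-0.8,-0.12,0],"rot": [0,0,0],"hand": -1},
    {"offset": [-0.9,-0.12,0],"rot": [0,0,0],"hand": -1},
    {"offset": [-0.9,-0.12,0],"rot": [0,0,0],"hand": -1},
    {"offset": [-0.9,-0.12,0],"rot": [0,0,0],"hand": -1},
    {"offset": [-0.9,-0.12,0],"rot": [0,0,0],"hand": -1},
    {"offset": [-0.9,-0.12,0],"rot": [0,0,0],"hand": -1},
    {"offset": [-0.9,-0.12,0],"rot": [0,0,0],"hand": -1},
    {"offset": [-0.9,-0.12,0],"rot": [0,0,0],"hand": -1},
    {"offset": [-0.9,-0.12,0],"rot": [0,0,0],"hand": -1},
    {"offset": [-0.9,-0.12,0],"rot": [0,0,0],"hand": -1}
  ]
}}

```text
time_s: 16.95
ee_pos: [0.4817, -0.1537, 0.3295]
ee_rot: [3.142, -0.0, 1.656]
force: [-0.3, 1.0, -5.8]
grip_width: 0.137
finger_force: 59.0
```

Request:
{"name": "jog_arm", "arguments": {
  "motion": [
    {"offset": [-0.9,-0.12,0],"rot": [0,0,0],"hand": -1},
    {"offset": [-0.9,-0.12,0],"rot": [0,0,0],"hand": -1},
    {"offset": [-0.6,-0.12,0],"rot": [0,0,-0.3],"hand": -1},
    {"offset": [-0.2,-0.05,0],"rot": [0,0,-0.75],"hand": -1},
    {"offset": [0,0,0],"rot": [0,0,-0.9],"hand": -1},
    {"offset": [0,0,0],"rot": [0,0,-0.9],"hand": -1},
    {"offset": [0,0,0],"rot": [0,0,-0.9],"hand": -1},
    {"offset": [0,0,0],"rot": [0,0,-0.9],"hand": -1},
    {"offset": [0,0,0],"rot": [0,0,-0.9],"hand": -1},
    {"offset": [0,0,0],"rot": [0,0,-0.55],"hand": -1},
    {"offset": [0,0,0],"rot": [0,0,-0.25],"hand": -1},
    {"offset": [0,0,0],"rot": [0,0,0],"hand": -1}
  ]
}}

```text
time_s: 18.45
ee_pos: [0.4782, -0.2056, 0.3294]
ee_rot: [-3.141, -0.0, 2.764]
force: [0.3, 1.3, -5.6]
grip_width: 0.132
finger_force: 58.9
```

```bash
python3 - <<'E'
from h import *
s=observe();print(s["ee_pos"],s["ee_rot"],s["force"],s["q"],s["grip_width"])
A=get_image("scene");B=get_image("side")
c=lambda i,x,y,w=160,h=120:cv2.resize(i[y:y+h,x:x+w],(400,300),interpolation=cv2.INTER_CUBIC)
cv2.imwrite("pics/c5.png",np.hstack([c(A["img"],160,90),c(B["img"],360,150)]))
E
```

```text
[ 0.47818231 -0.20555583  0.32942003] [-3.14143075e+00 -2.22550074e-04  2.76402692e+00] [ 0.2579227   1.30857534 -5.5679291 ] [-4.05884132e-01  2.31204914e-01  7.64947673e-02  1.41630406e+00
 -1.68141492e-04 -2.83184003e-02] 0.13174003237135679
```

View pics/c5.png

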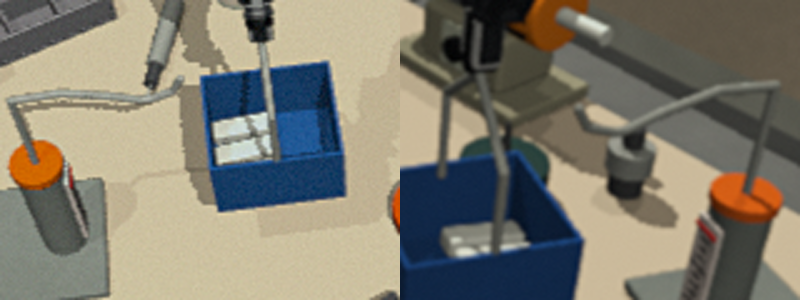

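The pail is aligned with the hook: tip at about (180,80) in the left half of the crop, bail apex at (265,45) and higher. The load is about 5.6 N, so expect a dip of about 25 mm. Move in over the hook tip.

Request:
{"name": "jog_arm", "arguments": {
  "motion": [
    {"offset": [-0.2,0,0],"rot": [0,0,0],"hand": -1},
    {"offset": [-0.4,0,0],"rot": [0,0,0],"hand": -1},
    {"offset": [-0.6,0,0],"rot": [0,0,0],"hand": -1},
    {"offset": [-0.6,0,0],"rot": [0,0,0],"hand": -1},
    {"offset": [-0.6,0,0],"rot": [0,0,0],"hand": -1},
    {"offset": [-0.6,0,0],"rot": [0,0,0],"hand": -1},
    {"offset": [-0.6,0,0],"rot": [0,0,0],"hand": -1},
    {"offset": [-0.6,0,0],"rot": [0,0,0],"hand": -1},
    {"offset": [-0.6,0,0],"rot": [0,0,0],"hand": -1},
    {"offset": [-0.6,0,0],"rot": [0,0,0],"hand": -1},
    {"offset": [-0.5,0,0],"rot": [0,0,0],"hand": -1},
    {"offset": [-0.2,0,0],"rot": [0,0,0],"hand": -1}
  ]
}}

```text
time_s: 20.05
ee_pos: [0.5924, -0.2502, 0.3292]
ee_rot: [-3.142, -0.0, 2.765]
force: [-0.1, 0.7, -5.9]
grip_width: 0.132
finger_force: 59.0
```

```bash
python3 - <<'E'
from h import *
s=observe();print(s["ee_pos"],s["ee_rot"],s["force"],s["grip_width"])
A=get_image("scene");B=get_image("side")
c=lambda i,x,y,w=134,h=100:cv2.resize(i[y:y+h,x:x+w],(400,300),interpolation=cv2.INTER_CUBIC)
cv2.imwrite("pics/c6.png",np.hstack([c(A["img"],150,80),c(B["img"],400,130)]))
E
```

```text
[ 0.59235575 -0.25018407  0.32919037] [-3.14159114e+00 -2.07040953e-04  2.76474012e+00] [-0.13239108  0.71672185 -5.85850447] 0.13172674549694194
```

View pics/c6.png

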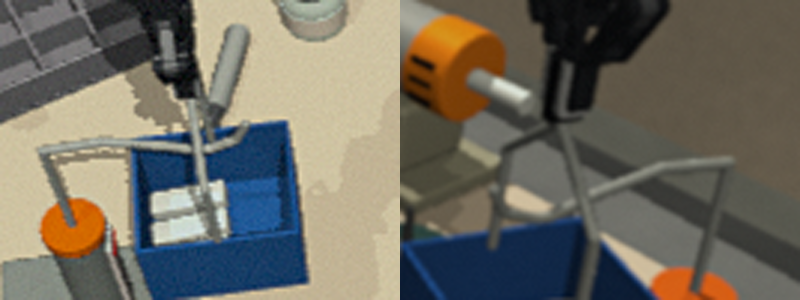

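The hook bar now runs through the bail under its apex. Lower to near contact, then slowly.

Request:
{"name": "jog_arm", "arguments": {
  "motion": [
    {"offset": [0,0,0.4],"rot": [0,0,0],"hand": -1},
    {"offset": [0,0,0.5],"rot": [0,0,0],"hand": -1},
    {"offset": [0,0,0.5],"rot": [0,0,0],"hand": -1},
    {"offset": [0,0,0.5],"rot": [0,0,0],"hand": -1},
    {"offset": [0,0,0.3],"rot": [0,0,0],"hand": -1},
    {"offset": [0,0,0.2],"rot": [0,0,0],"hand": -1},
    {"offset": [0,0,0.15],"rot": [0,0,0],"hand": -1},
    {"offset": [0,0,0.15],"rot": [0,0,0],"hand": -1},
    {"offset": [0,0,0.15],"rot": [0,0,0],"hand": -1},
    {"offset": [0,0,0.15],"rot": [0,0,0],"hand": -1},
    {"offset": [0,0,0.15],"rot": [0,0,0],"hand": -1}
  ]
}}

```text
time_s: 21.52
ee_pos: [0.5918, -0.25, 0.2664]
ee_rot: [-3.142, 0.0, 2.765]
force: [-0.0, -0.1, -5.2]
grip_width: 0.134
finger_force: 59.0
```

Request:
{"name": "jog_arm", "arguments": {
  "motion": [
    {"offset": [0,0,0.15],"rot": [0,0,0],"hand": -1},
    {"offset": [0,0,0.15],"rot": [0,0,0],"hand": -1},
    {"offset": [0,0,0.15],"rot": [0,0,0],"hand": -1},
    {"offset": [0,0,0.15],"rot": [0,0,0],"hand": -1},
    {"offset": [0,0,0],"rot": [0,0,0],"hand": -1}
  ]
}}

```text
time_s: 22.15
ee_pos: [0.5918, -0.25, 0.2545]
ee_rot: [-3.142, 0.0, 2.765]
force: [-0.7, -0.2, -2.4]
grip_width: 0.135
finger_force: 59.5
```

The hook is taking the load at about 0.22 N/mm, as it should. About 11 mm more.

Request:
{"name": "jog_arm", "arguments": {
  "motion": [
    {"offset": [0,0,0.14],"rot": [0,0,0],"hand": -1},
    {"offset": [0,0,0.14],"rot": [0,0,0],"hand": -1},
    {"offset": [0,0,0.14],"rot": [0,0,0],"hand": -1},
    {"offset": [0,0,0.13],"rot": [0,0,0],"hand": -1},
    {"offset": [0,0,0],"rot": [0,0,0],"hand": -1},
    {"offset": [0,0,0],"rot": [0,0,0],"hand": -1}
  ]
}}

```text
time_s: 22.9
ee_pos: [0.5918, -0.25, 0.2437]
ee_rot: [-3.142, 0.0, 2.765]
force: [-0.6, -0.5, -1.0]
grip_width: 0.129
finger_force: 59.8
```

Request:
{"name": "jog_arm", "arguments": {
  "motion": [
    {"offset": [0,0,0.06],"rot": [0,0,0],"hand": -1},
    {"offset": [0,0,0],"rot": [0,0,0],"hand": -0.4},
    {"offset": [0,0,0],"rot": [0,0,0],"hand": 0},
    {"offset": [0,0,0],"rot": [0,0,0],"hand": 0},
    {"offset": [0,0,0],"rot": [0,0,0],"hand": 0},
    {"offset": [0,0,0],"rot": [0,0,0],"hand": 0},
    {"offset": [0,0,-0.4],"rot": [0,0,0],"hand": 0},
    {"offset": [0,0,-0.8],"rot": [0,0,0],"hand": 0},
    {"offset": [0,0,-1],"rot": [0,0,0],"hand": 0},
    {"offset": [0,0,-1],"rot": [0,0,0],"hand": 0},
    {"offset": [0,0,-1],"rot": [0,0,0],"hand": 0},
    {"offset": [0,0,-1],"rot": [0,0,0],"hand": 0}
  ]
}}

```text
time_s: 24.4
ee_pos: [0.5917, -0.2499, 0.3477]
ee_rot: [-3.142, 0.001, 2.765]
force: [1.0, -0.2, -0.4]
grip_width: 0.502
finger_force: 0.0
```

Request:
{"name": "jog_arm", "arguments": {
  "motion": [
    {"offset": [0,0,-1],"rot": [0,0,0],"hand": 0},
    {"offset": [0,0,0],"rot": [0,0,0],"hand": 0},
    {"offset": [0,0,0],"rot": [0,0,0],"hand": 0},
    {"offset": [0,0,0],"rot": [0,0,0],"hand": 0},
    {"offset": [0,0,0],"rot": [0,0,0],"hand": 0},
    {"offset": [0,0,0],"rot": [0,0,0],"hand": 0},
    {"offset": [0,0,0],"rot": [0,0,0],"hand": 0},
    {"offset": [0,0,0],"rot": [0,0,0],"hand": 0},
    {"offset": [0,0,0],"rot": [0,0,0],"hand": 0},
    {"offset": [0,0,0],"rot": [0,0,0],"hand": 0},
    {"offset": [0,0,0],"rot": [0,0,0],"hand": 0},
    {"offset": [0,0,0],"rot": [0,0,0],"hand": 0}
  ]
}}

```text
time_s: 25.9
ee_pos: [0.5917, -0.2499, 0.3663]
ee_rot: [-3.142, 0.0, 2.765]
force: [-0.7, -0.3, 0.2]
grip_width: 0.499
finger_force: 0.0
```

```bash
python3 - <<'E'
from h import *
c=lambda i,x,y,w=134,h=100:cv2.resize(i[y:y+h,x:x+w],(400,300),interpolation=cv2.INTER_CUBIC)
f=lambda:(get_image("scene")["img"],get_image("side")["img"])
A,B=f()
for _ in range(6):
    A2,B2=f();print([round(float(cv2.absdiff(p,q).mean()),2) for p,q in((A,A2),(B,B2))], [round(float(v),2) for v in cv2.phaseCorrelate(np.float32(B[170:300,400:480,0]),np.float32(B2[170:300,400:480,0]))[0]])
cv2.imwrite("pics/c7.png",np.hstack([c(A2,150,80),c(B2,400,150)]))
E
```

```text
[3.06, 0.79] [-0.06, 0.51]
[3.02, 0.91] [0.31, 0.51]
[3.09, 1.18] [0.48, 0.48]
[3.25, 1.4] [0.48, 0.4]
[3.33, 1.47] [0.45, 0.43]
[3.31, 1.36] [0.47, 0.37]
```

View pics/c7.png

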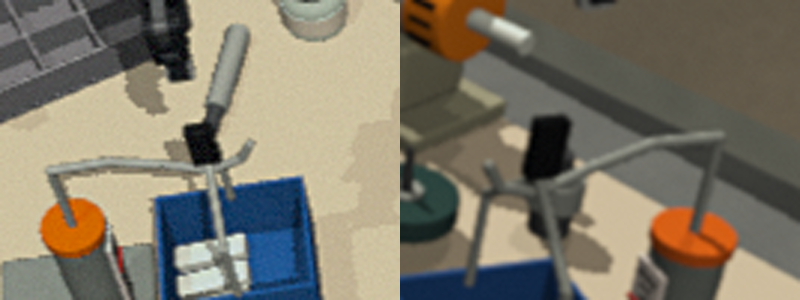

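The pail hangs free on the dipped hook, swinging a little about the seat (apex at about (205,155) in the left half of the crop). Let it settle.

Request:
{"name": "jog_arm", "arguments": {
  "motion": [
    {"offset": [0,0,-1],"rot": [0,0,0],"hand": 0},
    {"offset": [0,0,-1],"rot": [0,0,0],"hand": 0},
    {"offset": [0,0,0],"rot": [0,0,0],"hand": 0},
    {"offset": [0,0,0],"rot": [0,0,0],"hand": 0},
    {"offset": [0,0,0],"rot": [0,0,0],"hand": 0},
    {"offset": [0,0,0],"rot": [0,0,0],"hand": 0},
    {"offset": [0,0,0],"rot": [0,0,0],"hand": 0},
    {"offset": [0,0,0],"rot": [0,0,0],"hand": 0},
    {"offset": [0,0,0],"rot": [0,0,0],"hand": 0},
    {"offset": [0,0,0],"rot": [0,0,0],"hand": 0},
    {"offset": [0,0,0],"rot": [0,0,0],"hand": 0},
    {"offset": [0,0,0],"rot": [0,0,0],"hand": 0}
  ]
}}

```text
time_s: 28.1
ee_pos: [0.5917, -0.2499, 0.4063]
ee_rot: [-3.142, -0.0, 2.765]
force: [-0.2, -0.0, -0.3]
grip_width: 0.502
finger_force: 0.0
```

Request:
{"name": "jog_arm", "arguments": {
  "motion": [
    {"offset": [0,0,0],"rot": [0,0,0],"hand": 0},
    {"offset": [0,0,0],"rot": [0,0,0],"hand": 0},
    {"offset": [0,0,0],"rot": [0,0,0],"hand": 0},
    {"offset": [0,0,0],"rot": [0,0,0],"hand": 0},
    {"offset": [0,0,0],"rot": [0,0,0],"hand": 0},
    {"offset": [0,0,0],"rot": [0,0,0],"hand": 0},
    {"offset": [0,0,0],"rot": [0,0,0],"hand": 0},
    {"offset": [0,0,0],"rot": [0,0,0],"hand": 0},
    {"offset": [0,0,0],"rot": [0,0,0],"hand": 0},
    {"offset": [0,0,0],"rot": [0,0,0],"hand": 0},
    {"offset": [0,0,0],"rot": [0,0,0],"hand": 0},
    {"offset": [0,0,0],"rot": [0,0,0],"hand": 0}
  ]
}}

```text
time_s: 29.6
ee_pos: [0.5917, -0.2499, 0.4063]
ee_rot: [3.142, -0.0, 2.765]
force: [0.4, 0.1, 0.1]
grip_width: 0.496
finger_force: 0.0
```

```bash
cat > m.py <<'E'
from h import *
# blue centroid of pail in side view over ~1.2 s
R=[]
for k in range(24):
    p=get_image("side");i=p["img"].astype(int);m=(i[...,0]>i[...,2]+40)&(i[...,0]>i[...,1]+20);m[:,:350]=0
    ys,xs=np.nonzero(m);R.append((xs.mean(),ys.mean(),xs.min(),xs.max()))
R=np.array(R);print(np.round(R[::2,:2],2).tolist(),len(xs),observe()["time_s"])
p0=atz(p,R[0,:2],.08);print("mm/px",1000*np.linalg.norm(atz(p,R[0,:2]+[1,0],.08)-p0))
cv2.imwrite("pics/last.png",p["img"][130:330,370:640])
E
python3 m.py
```

```text
[[430.64, 273.27], [430.79, 273.22], [430.89, 273.2], [430.96, 273.15], [430.85, 273.16], [430.81, 273.17], [430.7, 273.21], [430.73, 273.16], [430.73, 273.18], [430.75, 273.19], [430.73, 273.2], [430.73, 273.19]] 3983 30.8
mm/px 2.119096772757315
```

View pics/last.png

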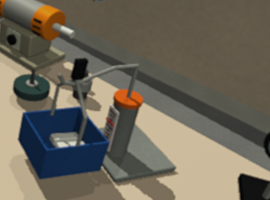

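The pail hangs still and nearly upright on the hook with the blanks inside, clear of the hand. The wheel is where it was.

```bash
python3 -c "
from rig import *
print(sign_off())"
```

```text
the job is handed in; nothing more can be done
None
```

The job is handed in: in the last pictures the loaded pail hung free and at rest on the dipped hook with the blanks inside, about 31 s into the 64 s allowed, though sign-off returned no verdict.

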